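# Press the crimp cap onto a refilled cologne bottle with the lever press

### The arm

A 6-joint arm with a two-finger parallel gripper is mounted at the origin on the work surface. World frame = base frame: x ahead of the robot, y to its left, z up, the work surface at z = 0. Lengths are in m, angles in rad, forces in N, time in s.
With the tool pointing down it reaches from about 0.35 to 0.85 m from the base axis. Payload 8.1 kg.
Tool frame: the origin (TCP) lies on the mounting face of the last link; the fingertips stand 186 mm ahead of it and the grasp point (between the pads) lies 167 mm ahead of it; z points along the fingers, y is the line along which they close (so a half turn about z gives the same grasp; the last joint's range is limited). The gripper opens to 93 mm and grips with 3 to 60 N. Pads are 15 mm wide; open, the fingers measure 128 mm over their backs; the gripper's body (75 mm by 188 mm) begins 65 mm behind the grasp point.
Start: joints at [1.061, 0.13, 1.488, -0, 1.523, -0.085], TCP at [0.247, 0.547, 0.405] pointing down, gripper open.
Joint ranges: [-2.96, 2.96], [-0.89, 2.26], [0.02, 2.5], [-1.34, 4.48], [0, 2.73], [-2.66, 2.66]. Speed limits (rad/s): [2.39, 2.39, 2.79, 3.14, 3.14, 3.14].

### API

Orientations are given as a rotation vector (axis times angle).
In Python, from plant import * gives the robot as it stands. The module is installed in compiled form; this text tells all that it offers.
- The arm moves only by the tool arm_command, never from a script. Its argument "increments" is a list of rows, each a list of 6 numbers: the shift along the tool's x, y, z in units of 0.2 m (1.0 is 0.2 m), then the turn, a rotation vector about the tool's x, y, z in units of pi rad (1.0 is pi rad). A call has exactly 5 rows; each row is the pose to reach, as a shift and turn from the pose commanded when the call began, along the tool's axes at that moment, turning the shorter way round; what a row does not reach only later rows make up. A row lasts 1/8 s, in which the tool goes at most 62.5 mm and 10.7 degrees, less where a joint would pass 70% of its speed; a pose out of reach is approached as far as the arm can. A call with a number of a shift or a turn outside -1 to 1 is refused whole. A call with a gripper value outside its range is refused whole. "fingers" is the closure, from -1 (fully open) to 1 (shut), set as the call begins (left out, the last holds). The fingers move at their own pace and stop on an object; "force" is the grip in N (left out, the last holds). Time passes only in rows, so rows that repeat a pose let the fingers close, or fill a call up. It gives the time, the measured TCP pose, the force, the opening and the grip force at its end, in the units of the state.
- read_state(): the state, without advancing time (a new reading comes with each control period).
- read_camera(name): name is "scene" or "side" or "wrist"; returns a dict with "image" (384x512x3 uint8, red, green, blue), "fx", "fy", "cx", "cy" (pixels), "T" (4x4, takes a point from camera to world coordinates). Camera axes: x right, y down, z forward; pixel columns grow to the right and rows downward; lengths in m; the calibration is good to about 2 mm. A picture is of the moment at which its call begins. There is no depth.
- close_job(): hands the job in; it is judged then, once.
The state is a dict: "t": time; "q": joint angles; "dq": joint speeds; "joint_torque": joint torques, N m; "tool_pos": TCP position; "orientation": TCP orientation; "force": force on the tool from outside, world axes, zero at the start; "wrist_torque": the same for the moment, N m; "opening": finger opening in m; "gripper_force": force on a finger pad.
Only numpy, scipy, OpenCV 4.12 (cv2) and the standard library are available. Lean on these libraries where they do the work, as an engineer would, in place of code of your own. Each camera call takes 0.05 s, during which the arm holds its last target. There are 200 camera calls.

### The job

The cologne bottle on the vanity has been refilled and its crimp cap only sits loosely on the neck. Stand the bottle upright in the middle of the bed of the small lever press, with its cap under where the pad will come down, and let go of it; then pull the press's sprung lever down all the way to its stop so that the cap is pressed down, hold it there for a moment, and ease the lever slowly and under control all the way back up without letting it fly. Leave the bottle standing on the bed, let go of everything, and do not disturb the comb, the deodorant or the cup.

Things in the scene. Friction and masses are not known exactly. Their poses are not given: they have to be found in the camera images.
- press: Small grey lever press, bolted down. Origin on the counter under the centre of the bed; z up. Base plate 130 (own x) by 200 (own y, from -60 to +140) by 12 thick. Column at own y = +80 to +118, 45 wide in x, with two cheeks up to 130 above the counter holding the lever's pivot. The lever swings in the press's own y-z plane.
- press_bed (a point): Centre of the top of the bed, a round steel disc 64 in diameter whose flat top is 15 above the counter (3 above the base plate). Axes as the press. The pad at the bottom of the stroke comes down centred over this point, its flat underside then 75 above it.
- lever_pivot (a point): Point on the lever's hinge axis, at own (0, +90, 110) of the press; the axis is the press's x axis.
- lever_bar (a point): Centre of the round T-bar on the lever's end, 200 from lever_pivot. Bar parallel to press x, 150 long; a black rubber sleeve 18 in diameter, 54 long on each half (centres 48 either side of this point). The shank (22 wide, 16 thick) joins here. At lever angle a it lies in the press's frame at y = 90-200*cos(1.658-a), z = 110+200*sin(1.658-a): from (107, 309) to (-110, 110).
- pad (a point): Centre of the face of the round black pad (30 in diameter) fixed under the lever's shank, 90 from the pivot; the face is 20 below the shank's middle line when the lever is level.
- press_lever (a joint): Lever angle, rad: 0 = up at rest, leaning 5 degrees away from the bed; grows as the bar is pulled over towards press -y and down; hard stop at 1.658 (level). Spring 0.35 N m at 0 to 1.5 at the stop, damping 0.35 N m s/rad: some 2 to 6 N at the bar, 6 N more on the cap (last 0.06 rad). Let go at the bottom it flies back at about 3 rad/s; in the last 0.3 rad of its return it settles harmlessly.
- bottle: Amber glass cologne bottle, rectangular, 50 (own x) by 30 (own y) by 55 tall, about 180 g. Own z up; origin at the centre of its underside. A short neck carries the cap; the cap's top is 80 above the origin when loose.
- cap_top (a point): Centre of the top of the round aluminium crimp cap (20 in diameter, 18 tall) on the bottle; own z up.
- cap (a joint): How far the cap has been pressed down on the neck, m: 0 loose, 0.004 to 0.005 after a full stroke of the press. It resists with about 12 N and stays where it is pressed.
- comb: Black plastic wide-tooth comb, 180 by 42 by 6, lying flat. Bystander.
- deodorant: Silver aluminium deodorant stick standing upright, round, 34 in diameter, 106 tall; origin at the centre of its underside. Bystander.
- cup: Green ceramic cup standing upright, 72 across the rim, 85 tall, origin at the centre of its underside. Bystander.
Mind the look-alikes: they are no part of the job. What is shaped like the bottle but yellow is not meant.

How it is judged:
On the way, in this order (a step that is already met when the one before it is completed fails the run):
1. the bottle stands on the bed, released, its cap still loose, the lever up (horizontal distance between bottle and press_bed below 0.012 m and z of bottle in the frame of press_bed between -0.004 and 0.004 m and angle between bottle's own z axis and vertical below 0.12 rad and contact force between the fingers and bottle below 0.2 N and value of joint cap below 0.0015 m and value of joint press_lever below 0.1 rad), for 0.2 s.
2. the lever is held down at its stop and the cap is pressed down (horizontal distance between bottle and press_bed below 0.012 m and z of bottle in the frame of press_bed between -0.004 and 0.004 m and angle between bottle's own z axis and vertical below 0.12 rad and value of joint press_lever above 1.62 rad and value of joint cap above 0.0035 m), for 0.3 s.
At the end, for the whole second after the job is handed in: The bottle stands upright and still on the press's bed, its axis within 12 mm of the bed's centre, the cap pressed down by at least 3.5 mm, the lever back up (under 0.06 rad) and nothing held; comb, deodorant and cup stand or lie as they were (horizontal distance between bottle and press_bed below 0.012 m and z of bottle in the frame of press_bed between -0.004 and 0.004 m and angle between each of bottle, comb, deodorant, cup's own z axis and vertical below 0.12 rad and value of joint cap above 0.0035 m and value of joint press_lever below 0.06 rad and linear speed of bottle below 0.02 m/s); the robot touches nothing.
It fails at once if the lever flies back (faster than 1.8 rad/s) (velocity of joint press_lever below -1.8 rad/s).
It fails at once if the bottle is tipped over (angle between bottle's own z axis and vertical above 0.6 rad).
It fails at once if the comb is disturbed (moved 25 mm) (distance of comb from where it was at the start of the episode above 0.025 m).
It fails at once if the deodorant is disturbed (moved 25 mm) (distance of deodorant from where it was at the start of the episode above 0.025 m).
It fails at once if the cup is disturbed (moved 25 mm) (distance of cup from where it was at the start of the episode above 0.025 m).
It also fails if it takes over 72 s, if anything falls off the work surface, if the arm or the gripper's body presses on something with over 40 N, if the wrist force passes 120 N, or if a joint passes its speed limit or range.

## Working session

There is one attempt and no reset: what is moved stays moved. The work goes in short steps, Python scripts to look and compute and a tool call to move; the robot and the scene stay as the last step left them, time stands still between calls to the robot, and variables do not carry over. Pictures are saved under pics/ and viewed, at most 10 in all, crops included, and the job is handed in when it is done.

Besides the shell and the picture viewer there is one more tool, called as name(argument=value, ...), one argument or row to a line, values as JSON. arm_command: Moves the arm, as the interface text tells. Shifts and turns lie within -1 to 1; 1 stands for 0.2 m of shift or pi rad of turn. Its arguments: {"type":"object","properties":{"increments":{"type":"array","items":{"type":"array","items":{"type":"number","minimum":-1,"maximum":1}}},"fingers":{"type":"number"},"force":{"type":"number"}},"required":["increments"]}

```bash
mkdir -p pics; python3 - <<'E'
from plant import *
import cv2,numpy as np
s=read_state(); print({k:np.round(v,3).tolist() for k,v in s.items()})
for n in ["scene","side"]:
    c=read_camera(n); cv2.imwrite(f"pics/{n}0.png",c["image"][:,:,::-1]); np.savez(f"{n}0.npz",**c); print(n,c["fx"],c["fy"],c["cx"],c["cy"],np.round(c["T"],3).tolist())
a=cv2.imread("pics/scene0.png");cv2.imwrite("pics/scene0b.png",cv2.resize(a,(800,600),interpolation=cv2.INTER_CUBIC))
a=cv2.imread("pics/side0.png");cv2.imwrite("pics/side0b.png",cv2.resize(a,(800,600),interpolation=cv2.INTER_CUBIC))
E
```

```text
{'t': 0.0, 'q': [1.061, 0.131, 1.489, 0.0, 1.523, -0.085], 'dq': [-0.001, -0.001, -0.002, -0.001, 0.002, 0.001], 'joint_torque': [-0.002, -55.981, -49.177, 0.077, 0.035, -0.0], 'tool_pos': [0.247, 0.546, 0.404], 'orientation': [-0.662, -3.07, 0.003], 'force': [0.756, 0.801, 0.819], 'wrist_torque': [-0.024, -0.026, -0.009], 'gripper_force': 0.0, 'opening': 0.093}
scene 496.22126944571977 496.22126944571977 252.26200042907521 186.46450756883448 [[-0.242, 0.801, -0.547, 1.48], [0.97, 0.205, -0.129, 0.198], [0.009, -0.562, -0.827, 1.532], [0.0, 0.0, 0.0, 1.0]]
side 395.1587720884974 395.1587720884974 251.99715865763835 190.78074387096575 [[0.765, -0.36, 0.533, 0.102], [-0.643, -0.421, 0.639, -0.632], [-0.005, -0.832, -0.554, 0.74], [0.0, 0.0, 0.0, 1.0]]
```

View pics/scene0b.png

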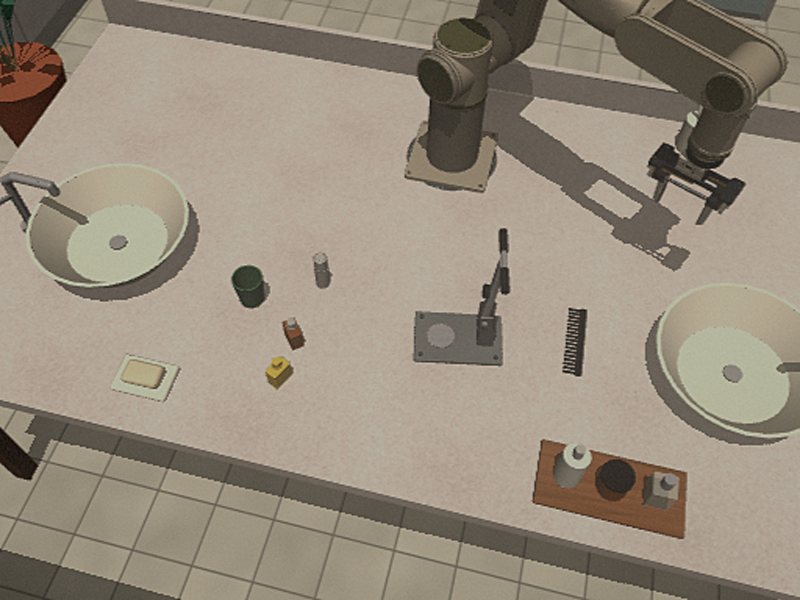

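View pics/side0b.png

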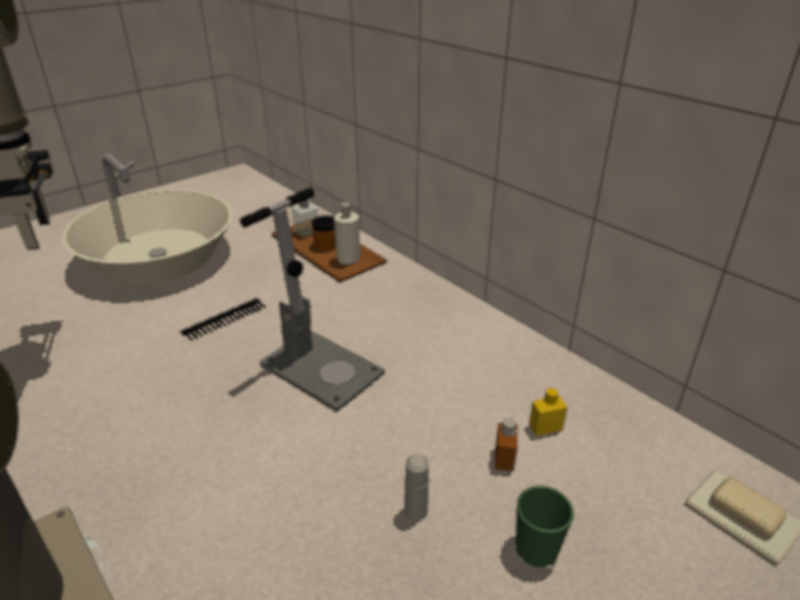

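The scene view (800x600) shows the amber bottle at (293,333), its yellow look-alike at (279,372), the press bed at (441,336), the column at (487,330), the comb at (574,342), the deodorant at (321,270) and the cup at (248,286). In the side view the amber bottle is at (507,447) and the yellow one at (549,412). The amber one fits the description, so I'll enlarge both views to confirm it and take measurements.

```bash
cat > h.py <<'E'
import numpy as np,cv2
from scipy.optimize import least_squares
from scipy.spatial.transform import Rotation as R
def load(n): return dict(np.load(n+".npz"))
def proj(c,P):
    T=c["T"];p=(np.atleast_2d(P)-T[:3,3])@T[:3,:3]
    return np.c_[c["fx"]*p[:,0]/p[:,2]+c["cx"],c["fy"]*p[:,1]/p[:,2]+c["cy"]]
def ray(c,uv):
    d=c["T"][:3,:3]@np.array([(uv[0]-c["cx"])/c["fx"],(uv[1]-c["cy"])/c["fy"],1.]);return c["T"][:3,3],d
def onz(c,uv,z):
    o,d=ray(c,uv);return o+d*(z-o[2])/d[2]
def crop(c,x0,y0,w,h,k,fn):
    cv2.imwrite(fn,cv2.resize(c["image"][y0:y0+h,x0:x0+w,::-1],None,fx=k,fy=k,interpolation=cv2.INTER_CUBIC))
E
python3 - <<'E'
from h import *
a,b=load("scene0"),load("side0")
crop(a,165,195,160,60,5,"pics/c1.png");crop(b,160,180,200,130,4,"pics/c2.png")
x=cv2.imread("pics/c1.png");y=cv2.imread("pics/c2.png")[:300]
# composite: scene crop (5x) top ; side crop bottle (x300-372,y255-305) & press
bb=b["image"][:,:,::-1]
p=cv2.resize(bb[185:265,160:250],(337,300),interpolation=cv2.INTER_CUBIC)
q=cv2.resize(bb[240:305,300:400],(462,300),interpolation=cv2.INTER_CUBIC)
cv2.imwrite("pics/comp.png",np.vstack([x,np.hstack([p,q,np.zeros((300,1,3),np.uint8)])]))
for n,uv in dict(bottle=(293,345),bed=(441,336),deo=(322,285),cup=(250,303),yellow=(280,385),col=(487,342)).items():
    print(n,onz(a,np.array(uv)*.64,0).round(3))
E
```

```text
bottle [ 0.667 -0.229  0.   ]
bed [0.561 0.093 0.   ]
deo [ 0.492 -0.213  0.   ]
cup [ 0.584 -0.363  0.   ]
yellow [ 0.772 -0.224  0.   ]
col [0.55  0.199 0.   ]
```

View pics/comp.png

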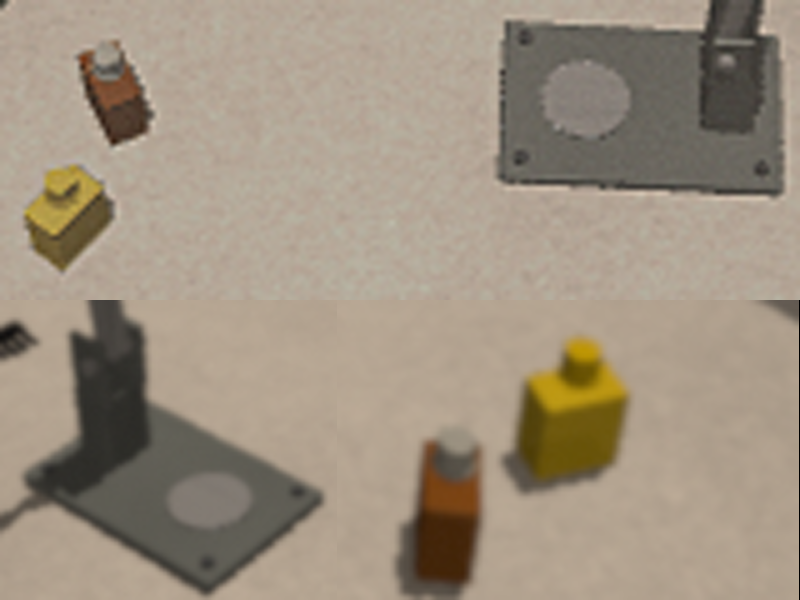

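The enlarged crop confirms it: the amber bottle with the round silver cap is at (115,95) and the yellow look-alike at (65,215). Next I'll fit the press from its plate corners, and the bottle from its cap and silhouette.

```bash
cat >> h.py <<'E'
def rz(t): return R.from_euler("z",t).as_matrix()
def hullmask(c,P):
    m=np.zeros((384*4,512*4),np.uint8)
    h=cv2.convexHull((proj(c,P)*4+1.5).astype(np.float32).reshape(-1,1,2)); cv2.fillConvexPoly(m,h.round().astype(np.int32),255)
    return cv2.resize(m,(512,384),interpolation=cv2.INTER_AREA)/255.
def box(x,y,t,lx=.05,ly=.03,h=.055,z0=0):
    return np.array([[sx*lx/2,sy*ly/2,z] for sx in(-1,1) for sy in(-1,1) for z in(z0,z0+h)])@rz(t).T+[x,y,0]
E
python3 - <<'E'
from h import *
from scipy.optimize import minimize
a,b=load("scene0"),load("side0")
s=lambda u,v:((u+.5)/5-.5+165,(v+.5)/5-.5+195)
p=lambda u,v:((u+.5)/3.744-.5+160,(v+.5)/3.75-.5+185)
obs=[(a,s(505,22),(-65,-60,12)),(a,s(779,38),(-65,140,12)),(a,s(781,193),(65,140,0)),(a,s(500,183),(65,-60,0)),(a,s(586,98),(0,0,15)),
(b,p(210,592),(-65,-60,0)),(b,p(322,497),(65,-60,12)),(b,p(26,481),(-65,140,6)),(b,p(209,499),(0,0,15))]
def f(v,raw=False):
    return np.concatenate([(proj(c,rz(v[2])@(np.array(P)/1000)+[v[0],v[1],0])[0]-uv) for c,uv,P in obs])
r=least_squares(f,[.56,.09,.1],loss="soft_l1");print("press",r.x.round(4));print(f(r.x).reshape(-1,2).round(1).tolist())
ms=[]
for c,(x0,y0,x1,y1) in((a,(178,198,198,228)),(b,(312,262,335,304))):
    hsv=cv2.cvtColor(c["image"],cv2.COLOR_RGB2HSV); m=((hsv[...,0]<14)&(hsv[...,1]>110)).astype(float)
    k=np.zeros_like(m);k[y0:y1,x0:x1]=1; ms.append((c,cv2.GaussianBlur(m*k,(0,0),1.)));print(m[y0:y1,x0:x1].sum())
def g(v): return sum(((cv2.GaussianBlur(hullmask(c,box(*v)),(0,0),1.)-m)**2).sum() for c,m in ms)
best=min((minimize(g,[x,y,t],method="Nelder-Mead",options=dict(initial_simplex=[[x,y,t],[x+.02,y,t],[x,y+.02,t],[x,y,t+.4]])) for x,y in[(.64,-.23)] for t in np.arange(0,3.1,.4)),key=lambda r:r.fun)
print("bottle",best.x.round(4),best.fun)
print("cap proj",proj(a,[*best.x[:2],.08]),"obs",s(109,53),proj(b,[*best.x[:2],.08]),((457-337)/4.62+300,(437-300)/4.615+240))
from plant import read_state
st=read_state();print(R.from_rotvec(st["orientation"]).as_matrix().round(3))
c=read_camera("wrist") if 0 else None
E
```

```text
press [0.5662 0.0882 0.2011]
[[-1.1, -0.7], [-1.0, -1.6], [-0.6, 0.4], [-1.3, -0.0], [-1.0, -0.3], [-0.7, -78.0], [0.4, -81.3], [-2.4, -80.1], [-0.6, -79.4]]
89.0
79.0
bottle [ 0.6547 -0.2313  0.6375] 330.05564200894275
cap proj [[185.64183411 205.77386548]] obs (186.4, 205.2) [[324.75424754 269.35349949]] (325.97402597402595, 269.6858071505959)
[[-0.911  0.412 -0.001]
 [ 0.412  0.911 -0.001]
 [ 0.    -0.002 -1.   ]]
```

```bash
python3 - <<'E'
from h import *
from scipy.optimize import minimize
a,b=load("scene0"),load("side0")
s=lambda u,v:((u+.5)/5-.5+165,(v+.5)/5-.5+195)
p=lambda u,v:((u+.5)/3.744-.5+160,(v-300+.5)/3.75-.5+185)
obs=[(a,s(505,22),(-65,-60,12)),(a,s(779,38),(-65,140,12)),(a,s(781,193),(65,140,0)),(a,s(500,183),(65,-60,0)),(a,s(586,98),(0,0,15)),
(b,p(210,592),(-65,-60,0)),(b,p(322,497),(65,-60,12)),(b,p(26,481),(-65,140,6)),(b,p(209,499),(0,0,15))]
def f(v): return np.concatenate([(proj(c,rz(v[2])@(np.array(P)/1000)+[v[0],v[1],0])[0]-uv) for c,uv,P in obs])
r=least_squares(f,[.56,.09,.1],loss="soft_l1");print("press",r.x.round(4));print(f(r.x).reshape(-1,2).round(1).tolist())
ms=[]
for c,(x0,y0,x1,y1) in((a,(178,198,198,228)),(b,(312,262,335,304))):
    h=c["image"].astype(float); m=((h[...,0]>1.45*h[...,2])&(h[...,0]>1.25*h[...,1])).astype(float)
    k=np.zeros_like(m);k[y0:y1,x0:x1]=1; m*=k; ms.append((c,m));print(m.sum()); print("\n".join("".join(".#"[int(v)] for v in row[x0:x1]) for row in m[y0:y1]))
def g(v): return sum(((cv2.GaussianBlur(hullmask(c,box(*v)),(0,0),1.)-cv2.GaussianBlur(m,(0,0),1.))**2).sum() for c,m in ms)
rs=sorted((minimize(g,[x,y,t],method="Nelder-Mead",options=dict(initial_simplex=[[x,y,t],[x+.02,y,t],[x,y+.02,t],[x,y,t+.4]])) for x,y in[(.64,-.23)] for t in np.arange(0,3.1,.4)),key=lambda r:r.fun)
for q in rs[:4]:print("bottle",q.x.round(4),q.fun)
E
```

```text
press [0.5684 0.0909 0.1987]
[[-0.5, -0.1], [-0.3, -0.9], [-0.0, 1.2], [-0.8, 0.6], [-0.4, 0.3], [-0.7, 1.1], [0.4, -2.0], [-2.1, -1.0], [-0.5, -0.2]]
127.0
....................
....................
....................
....................
....................
....................
....................
....##..............
...##...............
...###..............
...##.......#.......
....#.......#.......
....##.....###......
....##########......
....###########.....
....###########.....
.....##########.....
.....###########....
......####.#.###....
......##########....
.......#########....
.......#########....
........########....
........########....
.........####.......
.........#..........
....................
....................
....................
....................
318.0
.......................
.......................
.......................
.......................
.......................
.......................
.......................
.......................
.......................
.......###.............
.......###.............
.......###........#....
.......##.........#
[... 207 characters left out ...]
#########....
......#############....
......#############....
......#############....
.....##############....
.....##############....
.....#############.....
.....#############.....
.....#############.....
.....#############.....
.....#############.....
.....#############.....
.....############......
.....############......
.....############......
.....############......
.....############......
......##########.......
............###........
.......................
.......................
bottle [ 0.6552 -0.2328  0.6469] 101.56001583543335
bottle [ 0.6542 -0.2336  0.6722] 101.65855884965502
bottle [ 0.6542 -0.2333  0.6373] 102.10035737401375
bottle [ 0.6542 -0.2331  0.6461] 102.2939865454614
```

```bash
cat >> h.py <<'E'
def Rt(ang): # tool down, tool y axis at world angle ang
    y=np.array([np.cos(ang),np.sin(ang),0]);z=np.array([0,0,-1.]);return np.c_[np.cross(y,z),y,z]
def plan(p,Rm,wps):
    for q,ang,n in wps:
        Rq=Rt(ang);p=np.array(p,float);q=np.array(q,float);rv=R.from_matrix(Rm.T@Rq).as_rotvec()
        for i in range(n):
            R0=Rm@R.from_rotvec(rv*i/n).as_matrix();d=R0.T@((q-p)/n)
            print(q,i,(d/.2).round(3).tolist(),(rv/n/np.pi).round(3).tolist(),"row mm",round(np.linalg.norm(d)*200),"deg",round(np.degrees(np.linalg.norm(rv/n))/5,1))
        p,Rm=q,Rq
def cur():
    from plant import read_state
    s=read_state();return s["tool_pos"],R.from_rotvec(s["orientation"]).as_matrix(),s
E
python3 - <<'E'
from h import *
p,Rm,s=cur()
plan(p,Rm,[([.34,.36,.60],1.146,1),([.655,-.233,.45],-.92,4)])
E
```

```text
[0.34 0.36 0.6 ] 0 [-0.807, -0.66, -0.98] [-0.001, -0.0, -0.0] row mm 57 deg 0.0
[ 0.655 -0.233  0.45 ] 0 [-0.664, -0.513, 0.187] [0.0, 0.0, 0.164] row mm 34 deg 5.9
[ 0.655 -0.233  0.45 ] 1 [-0.831, -0.118, 0.187] [0.0, 0.0, 0.164] row mm 34 deg 5.9
[ 0.655 -0.233  0.45 ] 2 [-0.781, 0.308, 0.187] [0.0, 0.0, 0.164] row mm 34 deg 5.9
[ 0.655 -0.233  0.45 ] 3 [-0.527, 0.653, 0.187] [0.0, 0.0, 0.164] row mm 34 deg 5.9
```

arm_command(
  increments=[
    [-0.16, -0.13, -0.2, 0, 0, 0],
    [-0.32, -0.26, -0.4, 0, 0, 0],
    [-0.48, -0.4, -0.6, 0, 0, 0],
    [-0.64, -0.53, -0.8, 0, 0, 0],
    [-0.8, -0.66, -0.98, 0, 0, 0],
  ],
  fingers=-1,
)

```text
t: 0.72
tool_pos: [0.3389, 0.3591, 0.602]
orientation: [0.662, 3.071, 0.0]
force: [1.1, 0.2, 0.7]
opening: 0.0928
gripper_force: 0.0
```

arm_command(
  increments=[
    [-0.13, -0.1, 0.04, 0, 0, 0.033],
    [-0.27, -0.2, 0.07, 0, 0, 0.066],
    [-0.4, -0.31, 0.11, 0, 0, 0.1],
    [-0.53, -0.41, 0.15, 0, 0, 0.13],
    [-0.66, -0.51, 0.19, 0, 0, 0.164],
  ],
)

```text
t: 1.35
tool_pos: [0.4172, 0.2121, 0.5621]
orientation: [-1.427, -2.798, 0.001]
force: [1.4, 0.5, -0.3]
opening: 0.0932
gripper_force: 0.0
```

arm_command(
  increments=[
    [-0.17, -0.02, 0.04, 0, 0, 0.033],
    [-0.33, -0.05, 0.07, 0, 0, 0.066],
    [-0.5, -0.07, 0.11, 0, 0, 0.1],
    [-0.66, -0.09, 0.15, 0, 0, 0.13],
    [-0.83, -0.12, 0.19, 0, 0, 0.164],
  ],
)

```text
t: 1.98
tool_pos: [0.4957, 0.064, 0.524]
orientation: [-2.093, -2.342, 0.001]
force: [0.2, 0.5, 0.6]
opening: 0.0929
gripper_force: 0.0
```

arm_command(
  increments=[
    [-0.16, 0.06, 0.04, 0, 0, 0.033],
    [-0.31, 0.12, 0.07, 0, 0, 0.066],
    [-0.47, 0.18, 0.11, 0, 0, 0.1],
    [-0.62, 0.25, 0.15, 0, 0, 0.13],
    [-0.78, 0.31, 0.19, 0, 0, 0.164],
  ],
)

```text
t: 2.6
tool_pos: [0.5754, -0.0838, 0.4859]
orientation: [-2.62, -1.732, 0.001]
force: [0.6, 0.4, -0.4]
opening: 0.0931
gripper_force: 0.0
```

arm_command(
  increments=[
    [-0.11, 0.13, 0.04, 0, 0, 0.033],
    [-0.21, 0.26, 0.07, 0, 0, 0.066],
    [-0.32, 0.39, 0.11, 0, 0, 0.1],
    [-0.42, 0.52, 0.15, 0, 0, 0.13],
    [-0.53, 0.65, 0.19, 0, 0, 0.164],
  ],
)

```text
t: 3.22
tool_pos: [0.6539, -0.232, 0.4477]
orientation: [-2.975, -1.007, 0.001]
force: [0.2, 0.2, -0.8]
opening: 0.093
gripper_force: 0.0
```

```bash
python3 - <<'E'
from h import *
from plant import *
p,Rm,s=cur();print(s["t"],p.round(4),Rm.round(3).tolist(),s["q"].round(2))
c=read_camera("wrist");np.savez("wrist1.npz",**c);print(c["fx"],c["T"].round(3).tolist());print(proj(c,box(.655,-.233,.65)).round().tolist())
crop(c,0,0,512,384,1.5,"pics/wrist1.png")
E
```

```text
3.225 [ 0.6539 -0.232   0.4477] [[0.794, 0.607, -0.001], [0.607, -0.794, 0.001], [-0.0, -0.001, -1.0]] [-0.41  0.38  1.12  0.    1.64  0.5 ]
331.22990357523554 [[0.607, -0.768, -0.206, 0.711], [-0.795, -0.587, -0.155, -0.19], [-0.002, 0.258, -0.966, 0.427], [0.0, 0.0, 0.0, 1.0]]
[[265.0, 177.0], [267.0, 188.0], [243.0, 177.0], [241.0, 188.0], [266.0, 139.0], [268.0, 145.0], [242.0, 139.0], [241.0, 145.0]]
```

View pics/wrist1.png

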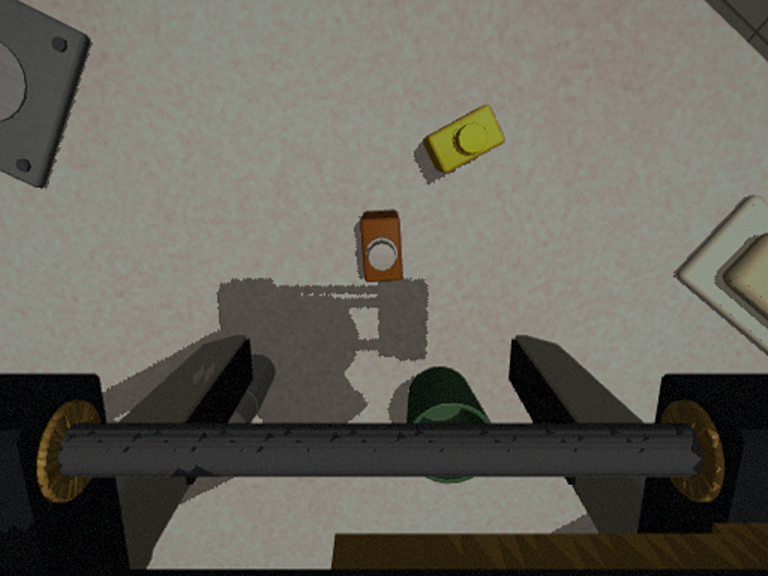

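The wrist view shows the amber bottle at (382,246), well aligned with the fingers. The cup at (448,425) and the yellow look-alike at (465,138) are both clear of it. I'll refine the pose from this mask.

```bash
python3 - <<'E'
from h import *
from scipy.optimize import minimize
c=load("wrist1");h=c["image"].astype(float);m=((h[...,0]>1.6*h[...,2])&(h[...,0]>1.5*h[...,1])).astype(np.uint8)
k=np.zeros_like(m);k[132:195,230:275]=1;m*=k
m=cv2.morphologyEx(m,cv2.MORPH_CLOSE,np.ones((13,13),np.uint8)).astype(float)
print(m.sum(),np.argwhere(m).min(0),np.argwhere(m).max(0))
g=lambda v:((cv2.GaussianBlur(hullmask(c,box(*v)),(0,0),1.)-cv2.GaussianBlur(m,(0,0),1.))**2).sum()
for t in(.5,.65,.8):
    x,y=.655,-.233;r=minimize(g,[x,y,t],method="Nelder-Mead",options=dict(initial_simplex=[[x,y,t],[x+.01,y,t],[x,y+.01,t],[x,y,t+.2]]));print(r.x.round(4),r.fun)
print("cap",onz(c,((382+.5)/1.5-.5,(254+.5)/1.5-.5),.08).round(4))
# bottle offset in tool frame
p,Rm,s=cur();print((Rm.T@(np.array([*r.x[:2],.197])-p)/.2).round(3))
E
```

```text
849.0 [141 241] [187 267]
[ 0.6544 -0.2335  0.7225] 301.867912401102
[ 0.6546 -0.2329  0.7139] 303.79929483438457
[ 0.6546 -0.2332  0.728 ] 302.17199513933775
cap [ 0.6568 -0.2322  0.08  ]
[ 0.012 -0.006  1.241]
```

arm_command(
  increments=[
    [0, 0, 0.2, 0, 0, -0.003],
    [0.01, 0, 0.4, 0, 0, -0.006],
    [0.01, -0.01, 0.6, 0, 0, -0.009],
    [0.01, -0.01, 0.8, 0, 0, -0.012],
    [0.01, -0.01, 0.9, 0, 0, -0.014],
  ],
)

```text
t: 3.9
tool_pos: [0.6527, -0.2277, 0.2651]
orientation: [-2.948, -1.077, 0.006]
force: [-0.3, 0.4, 1.0]
opening: 0.093
gripper_force: 0.0
```

arm_command(
  increments=[
    [0, 0, 0.1, 0, 0, 0],
    [0, 0, 0.2, 0, 0, 0],
    [0, 0, 0.29, 0, 0, 0],
    [0, 0, 0.34, 0, 0, 0],
    [0, 0, 0.34, 0, 0, 0],
  ],
)

```text
t: 4.53
tool_pos: [0.6535, -0.2282, 0.1997]
orientation: [-2.95, -1.077, 0.002]
force: [0.2, 0.4, 0.4]
opening: 0.0929
gripper_force: 0.0
```

arm_command(
  increments=[
    [0, 0, 0, 0, 0, 0],
    [0, 0, 0, 0, 0, 0],
    [0, 0, 0, 0, 0, 0],
    [0, 0, 0, 0, 0, 0],
    [0, 0, 0, 0, 0, 0],
  ],
  fingers=1,
  force=15,
)

```text
t: 5.15
tool_pos: [0.6538, -0.2283, 0.2008]
orientation: [2.951, 1.077, 0.0]
force: [0.1, 0.1, -0.5]
opening: 0.0481
gripper_force: 0.0
```

```bash
python3 - <<'E'
from h import *
p,Rm,s=cur();print(s["t"],p.round(4),s["opening"],s["gripper_force"],s["force"])
E
```

```text
5.15 [ 0.6538 -0.2283  0.2008] 0.04806904288966435 0.0 [ 0.12523746  0.09920836 -0.493981  ]
```

arm_command(
  increments=[
    [-0.01, 0.02, 0, 0, 0, 0],
    [-0.01, 0.02, 0, 0, 0, 0],
    [-0.01, 0.02, 0, 0, 0, 0],
    [-0.01, 0.02, 0, 0, 0, 0],
    [-0.01, 0.02, 0, 0, 0, 0],
  ],
)

```text
t: 5.78
tool_pos: [0.6549, -0.2327, 0.2008]
orientation: [2.951, 1.077, 0.0]
force: [-0.3, -1.5, -0.2]
opening: 0.0301
gripper_force: 15.0
```

```bash
python3 - <<'E'
from h import *
p,Rm,s=cur();print(s["t"],p.round(4),s["opening"],s["gripper_force"],s["force"])
# grasp pt to bottle centre offset along tool x
b=np.array([.6548,-.2330,0]);print("off tool frame mm",(Rm.T@(b-p)*1000).round(1))
off=(Rm.T@(b-p))[0]
# place: tool y at press x angle 0.20 ; tool x then
for ang in(.2,):
    Rp=Rt(ang);tgt=np.array([.5675,.0905])-Rp[:2,0]*off;print(tgt.round(4),Rp[:2,0])
    plan(p,Rm,[([*p[:2],.36],np.arctan2(Rm[1,1],Rm[0,1]),1),([*tgt,.32],ang,2),([*tgt,.224],ang,1)])
E
```

```text
5.775 [ 0.6549 -0.2327  0.2008] 0.03012527405531361 14.976190477609634 [-0.29558221 -1.49662013 -0.22601988]
off tool frame mm [-2.000e-01  1.000e-01  2.008e+02]
[0.5675 0.0907] [-0.19866933  0.98006658]
[ 0.65490076 -0.23273816  0.36      ] 0 [-0.0, 0.0, -0.796] [0.0, 0.0, -0.0] row mm 32 deg 0.0
[0.56745192 0.09073718 0.32      ] 0 [0.354, -0.759, 0.1] [0.0, 0.0, -0.17] row mm 34 deg 6.1
[0.56745192 0.09073718 0.32      ] 1 [0.692, -0.473, 0.1] [0.0, 0.0, -0.17] row mm 34 deg 6.1
[0.56745192 0.09073718 0.224     ] 0 [0.0, 0.0, 0.48] [0.0, 0.0, 0.0] row mm 19 deg 0.0
```

arm_command(
  increments=[
    [0, 0, -0.1, 0, 0, 0],
    [0, 0, -0.25, 0, 0, 0],
    [0, 0, -0.45, 0, 0, 0],
    [0, 0, -0.65, 0, 0, 0],
    [0, 0, -0.8, 0, 0, 0],
  ],
)

```text
t: 6.4
tool_pos: [0.655, -0.2325, 0.3646]
orientation: [2.949, 1.077, 0.004]
force: [0.8, -0.5, -2.6]
opening: 0.0298
gripper_force: 15.0
```

arm_command(
  increments=[
    [0.05, -0.1, 0.02, 0, 0, -0.03],
    [0.12, -0.27, 0.04, 0, 0, -0.06],
    [0.2, -0.43, 0.06, 0, 0, -0.1],
    [0.28, -0.6, 0.08, 0, 0, -0.135],
    [0.354, -0.76, 0.1, 0, 0, -0.17],
  ],
)

```text
t: 7.02
tool_pos: [0.6106, -0.0693, 0.342]
orientation: [2.559, 1.822, 0.001]
force: [1.2, 0.1, -1.1]
opening: 0.0299
gripper_force: 15.0
```

arm_command(
  increments=[
    [0.15, -0.1, 0.02, 0, 0, -0.04],
    [0.3, -0.2, 0.04, 0, 0, -0.08],
    [0.45, -0.3, 0.06, 0, 0, -0.12],
    [0.6, -0.4, 0.08, 0, 0, -0.15],
    [0.69, -0.47, 0.1, 0, 0, -0.17],
  ],
)

```text
t: 7.65
tool_pos: [0.5675, 0.0923, 0.322]
orientation: [1.987, 2.433, 0.002]
force: [0.6, 0.6, -2.4]
opening: 0.03
gripper_force: 15.0
```

```bash
python3 - <<'E'
from h import *
from plant import *
p,Rm,s=cur();print(s["t"],p.round(4),s["opening"],s["gripper_force"],s["force"])
plan(p,Rm,[([.5675,.0907,.245],.2,1)])
c=read_camera("wrist");np.savez("wrist2.npz",**c)
crop(c,0,0,512,384,1.5,"pics/wrist2.png")
E
```

```text
7.65 [0.5675 0.0923 0.322 ] 0.030037064096999917 14.975815862417221 [ 0.56452034  0.58378716 -2.36585537]
[0.5675 0.0907 0.245 ] 0 [-0.008, -0.002, 0.385] [0.0, -0.0, 0.0] row mm 15 deg 0.0
```

View pics/wrist2.png

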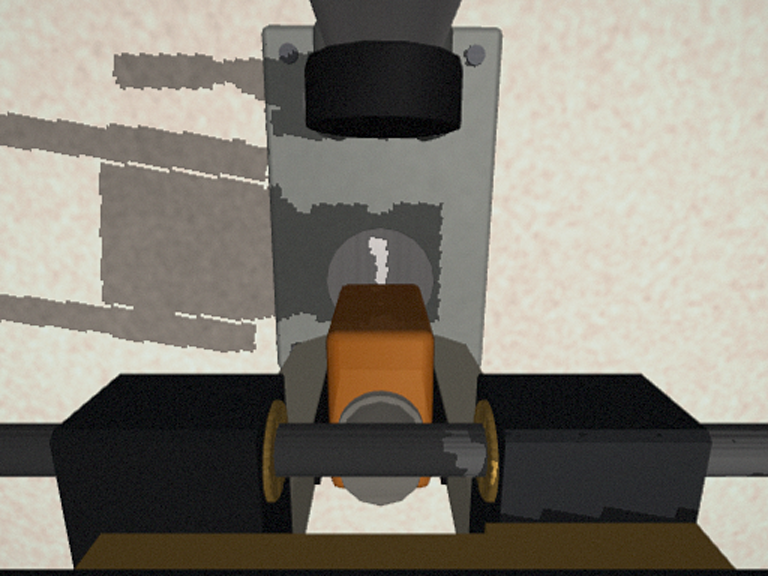

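The wrist view shows the bottle in hand, lined up with the bed (both centred at u≈381) and with the plate's symmetric edges. The bed's far rim is at v≈229, which I'll use to check the press pose before lowering.

```bash
python3 - <<'E'
from h import *
c=load("wrist2")
a=np.linspace(0,2*np.pi,73)
for x,y in[(.5675,.0905)]:
    P=np.c_[x+.032*np.cos(a),y+.032*np.sin(a),0*a+.015];q=(proj(c,P)+.5)*1.5-.5
    print(q.min(0).round(1),q.max(0).round(1),"obs far rim 229, u 328..435")
    Q=np.array([[x,y,0]]*2)+ (rz(.2)@np.array([[-.065,.14,.012],[.065,.14,.012]]).T).T;print(((proj(c,Q)+.5)*1.5-.5).round(1),"obs plate far corners (263,27),(500,27)")
P=np.array([[sx*.015,sy*.025,.0] for sx in(-1,1) for sy in(-1,1)])@rz(.2).T+[.5675,.0923,.121]
print(((proj(c,P)+.5)*1.5-.5).round(1),"obs bottle bottom far edge (342..420,284)")
E
```

```text
[324.8 225.8] [432.4 330.3] obs far rim 229, u 328..435
[[255.4  20.9]
 [501.6  21.1]] obs plate far corners (263,27),(500,27)
[[341.4 400.2]
 [338.8 279.1]
 [416.3 400.2]
 [418.9 279.1]] obs bottle bottom far edge (342..420,284)
```

arm_command(
  increments=[
    [0, 0, 0.1, 0, 0, 0],
    [-0.005, 0, 0.22, 0, 0, 0],
    [-0.006, 0, 0.34, 0, 0, 0],
    [-0.006, 0, 0.42, 0, 0, 0],
    [-0.006, 0, 0.46, 0, 0, 0],
  ],
)

```text
t: 8.32
tool_pos: [0.568, 0.0887, 0.2273]
orientation: [-1.993, -2.427, 0.002]
force: [-0.1, 0.4, -1.3]
opening: 0.0299
gripper_force: 15.0
```

arm_command(
  increments=[
    [0, 0, 0.015, 0, 0, 0],
    [0, 0, 0.03, 0, 0, 0],
    [0, 0, 0.045, 0, 0, 0],
    [0, 0, 0.055, 0, 0, 0],
    [0, 0, 0.055, 0, 0, 0],
  ],
)

```text
t: 8.95
tool_pos: [0.5682, 0.0894, 0.2177]
orientation: [-1.992, -2.429, 0.0]
force: [-0.4, 0.8, -1.5]
opening: 0.03
gripper_force: 15.0
```

```bash
python3 - <<'E'
from h import *
p,Rm,s=cur();print(s["t"],p.round(4),s["force"].round(1))
E
```

```text
8.95 [0.5682 0.0894 0.2177] [-0.4  0.8 -1.5]
```

arm_command(
  increments=[
    [0.007, 0, 0.004, 0, 0, 0],
    [0.007, 0, 0.008, 0, 0, 0],
    [0.007, 0, 0.01, 0, 0, 0],
    [0.007, 0, 0.01, 0, 0, 0],
    [0.007, 0, 0.01, 0, 0, 0],
  ],
)

```text
t: 9.57
tool_pos: [0.568, 0.0907, 0.2158]
orientation: [1.992, 2.429, 0.0]
force: [-0.2, 0.7, -2.1]
opening: 0.0298
gripper_force: 15.0
```

arm_command(
  increments=[
    [0, 0, 0, 0, 0, 0],
    [0, 0, 0, 0, 0, 0],
    [0, 0, 0, 0, 0, 0],
    [0, 0, 0, 0, 0, 0],
    [0, 0, 0, 0, 0, 0],
  ],
  fingers=-1,
)

```text
t: 10.2
tool_pos: [0.568, 0.0907, 0.2158]
orientation: [1.992, 2.429, 0.0]
force: [0.1, 0.5, 0.0]
opening: 0.0747
gripper_force: 0.0
```

arm_command(
  increments=[
    [0, 0, -0.1, 0, 0, 0],
    [0, 0, -0.25, 0, 0, 0],
    [0, 0, -0.45, 0, 0, 0],
    [0, 0, -0.7, 0, 0, 0],
    [0, 0, -0.95, 0, 0, 0],
  ],
)

```text
t: 10.82
tool_pos: [0.5676, 0.0907, 0.409]
orientation: [1.991, 2.429, 0.002]
force: [-0.4, -0.1, -0.3]
opening: 0.0933
gripper_force: 0.0
```

```bash
python3 - <<'E'
from h import *
from plant import *
p,Rm,s=cur();print(s["t"],p.round(4),s["opening"],s["q"].round(2))
b=read_camera("side");np.savez("side1.npz",**b);a=read_camera("scene");np.savez("scene1.npz",**a)
x=cv2.resize(a["image"][120:240,250:350,::-1],(500,600),interpolation=cv2.INTER_CUBIC);y=cv2.resize(b["image"][110:270,140:220,::-1],(300,600),interpolation=cv2.INTER_CUBIC)
cv2.imwrite("pics/v3.png",np.hstack([x,y]))
P=lambda v:rz(.2)@(np.array(v)/1000)+[.5675,.0908,0]
for n,v in dict(bar=(0,107,309),barL=(-75,107,309),barR=(75,107,309),captop=(0,0,95)).items():
    q=proj(a,P(v))[0];r=proj(b,P(v))[0];print(n,P(v).round(3),((q-[250,120]+.5)*5).round(),(500+(r[0]-140+.5)*3.75).round(),((r[1]-110+.5)*3.75).round())
E
```

```text
10.825 [0.5676 0.0907 0.409 ] 0.09331849311639658 [ 0.07  0.06  1.56  0.    1.52 -0.13]
bar [0.546 0.196 0.309] [361. 235.] 641.0 85.0
barL [0.473 0.181 0.309] [357. 139.] 554.0 124.0
barR [0.62  0.211 0.309] [366. 335.] 720.0 49.0
captop [0.568 0.091 0.095] [166. 414.] 776.0 396.0
```

View pics/v3.png

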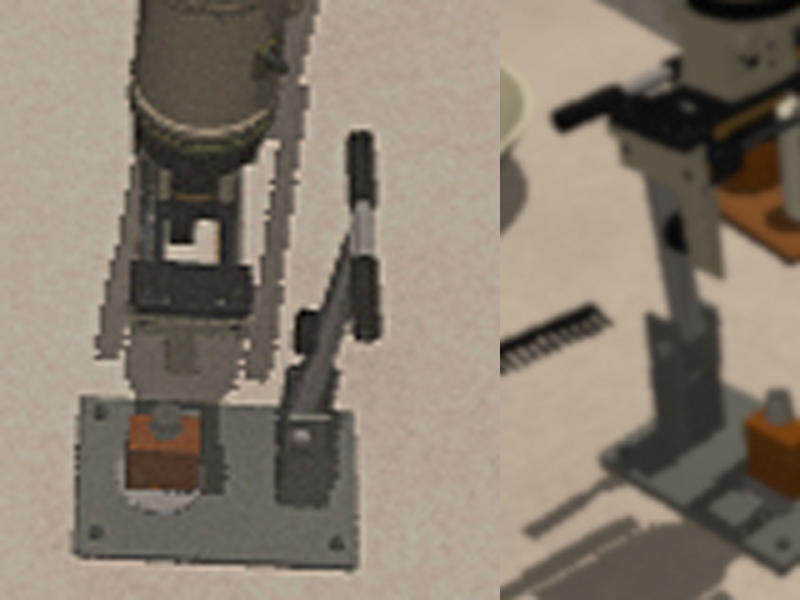

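The bottle stands upright and released on the bed, cap at about (168,412), where 95 mm of height predicts (166,414). The lever bar's centre at (361,233) matches the model. Next I'll plan the grip on the sleeve at own x = -48, with the tool pointing down and its y axis along press y.

```bash
cat >> h.py <<'E'
PX=np.array([.5675,.0908,0]);YAW=.2
def bar(a,dx=-.048): return rz(YAW)@np.array([dx,.09-.2*np.cos(1.658-a),.11+.2*np.sin(1.658-a)])+PX
E
python3 - <<'E'
from h import *
p,Rm,s=cur();b=bar(0);print(b)
plan(p,Rm,[([*p[:2],.57],.2,1),([*b[:2],.57],1.771,2),([*b[:2],.479],1.771,1)])
E
```

```text
[0.49911602 0.18654129 0.30924003]
[0.56927042 0.09085693 0.57      ] 0 [-0.001, 0.01, -0.774] [0.004, 0.001, -0.001] row mm 31 deg 0.2
[0.49911602 0.18654129 0.57      ] 0 [0.269, -0.124, 0.0] [-0.0, -0.0, -0.25] row mm 12 deg 9.0
[0.49911602 0.18654129 0.57      ] 1 [0.278, 0.103, 0.0] [-0.0, -0.0, -0.25] row mm 12 deg 9.0
[0.49911602 0.18654129 0.479     ] 0 [0.0, 0.0, 0.455] [0.0, 0.0, 0.0] row mm 18 deg 0.0
```

arm_command(
  increments=[
    [0, 0, -0.15, 0, 0, 0],
    [0, 0, -0.31, 0, 0, 0],
    [0, 0, -0.47, 0, 0, 0],
    [0, 0, -0.63, 0, 0, 0],
    [0, 0, -0.78, 0, 0, 0],
  ],
)

```text
t: 11.55
tool_pos: [0.5675, 0.0907, 0.5638]
orientation: [1.991, 2.429, 0.001]
force: [0.6, 0.3, -0.7]
opening: 0.093
gripper_force: 0.0
```

arm_command(
  increments=[
    [0.05, -0.02, 0, 0, 0, -0.05],
    [0.11, -0.05, 0, 0, 0, -0.1],
    [0.16, -0.07, 0, 0, 0, -0.15],
    [0.21, -0.1, 0, 0, 0, -0.2],
    [0.27, -0.12, 0, 0, 0, -0.25],
  ],
)

```text
t: 12.18
tool_pos: [0.5332, 0.1391, 0.5626]
orientation: [0.903, 3.008, 0.0]
force: [-0.3, -0.3, -1.1]
opening: 0.093
gripper_force: 0.0
```

arm_command(
  increments=[
    [0.06, 0.02, 0, 0, 0, -0.05],
    [0.11, 0.04, 0, 0, 0, -0.1],
    [0.17, 0.06, 0, 0, 0, -0.15],
    [0.22, 0.08, 0, 0, 0, -0.2],
    [0.28, 0.1, 0, 0, 0, -0.25],
  ],
)

```text
t: 12.8
tool_pos: [0.4978, 0.1868, 0.5625]
orientation: [-0.317, 3.125, 0.0]
force: [0.7, -0.2, 1.2]
opening: 0.093
gripper_force: 0.0
```

```bash
python3 - <<'E'
from h import *
from plant import *
p,Rm,s=cur();b=bar(0);print(s["t"],p.round(4),s["q"].round(2))
plan(p,Rm,[([*b[:2],.479],1.771,1)])
c=read_camera("wrist");np.savez("wrist3.npz",**c)
crop(c,0,0,512,384,1.5,"pics/wrist3.png")
for dx in(-.075,-.048,0,.075):print(((proj(c,bar(0,dx))+.5)*1.5-.5).round())
E
```

```text
12.8 [0.4978 0.1868 0.5625] [ 0.26 -0.06  1.4  -0.    1.8  -1.51]
[0.49911602 0.18654129 0.479     ] 0 [-0.006, -0.003, 0.417] [0.0, 0.0, 0.001] row mm 17 deg 0.0
[[381. 252.]]
[[381. 306.]]
[[381. 395.]]
[[381. 518.]]
```

View pics/wrist3.png

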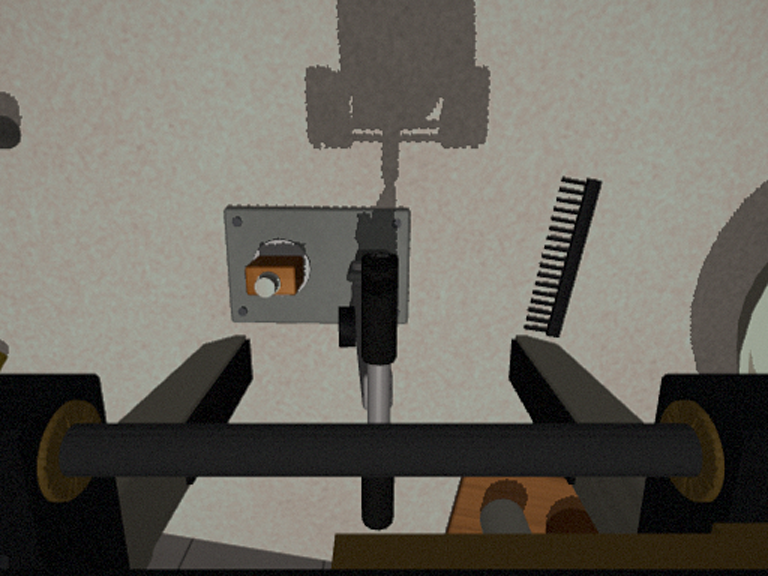

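The wrist view shows the near sleeve at about (380,308), as predicted, centred between the open fingers; the bottle stands at (275,275) and the comb at (565,255) is well clear. I'll descend, grip and plan the arc.

arm_command(
  increments=[
    [0, 0, 0.08, 0, 0, 0],
    [0, 0, 0.18, 0, 0, 0],
    [0, 0, 0.28, 0, 0, 0],
    [0, 0, 0.37, 0, 0, 0],
    [-0.005, -0.003, 0.42, 0, 0, 0],
  ],
)

```text
t: 13.48
tool_pos: [0.4994, 0.1859, 0.4759]
orientation: [0.306, -3.125, 0.001]
force: [-0.3, 0.9, 0.5]
opening: 0.0929
gripper_force: 0.0
```

arm_command(
  increments=[
    [0, 0, 0, 0, 0, 0],
    [0, 0, 0, 0, 0, 0],
    [0, 0, 0, 0, 0, 0],
    [0, 0, 0, 0, 0, 0],
    [0, 0, 0, 0, 0, 0],
  ],
  fingers=1,
  force=30,
)

```text
t: 14.1
tool_pos: [0.4995, 0.1863, 0.478]
orientation: [-0.309, 3.126, 0.0]
force: [0.4, -0.1, -1.2]
opening: 0.0477
gripper_force: 0.0
```

arm_command(
  increments=[
    [0, 0, 0, 0, 0, 0],
    [0, 0, 0, 0, 0, 0],
    [0, 0, 0, 0, 0, 0],
    [0, 0, 0, 0, 0, 0],
    [0, 0, 0, 0, 0, 0],
  ],
)

```text
t: 14.72
tool_pos: [0.4994, 0.1864, 0.4777]
orientation: [0.31, -3.126, -0.0]
force: [0.2, 1.3, -0.3]
opening: 0.0171
gripper_force: 30.0
```

```bash
python3 - <<'E'
from h import *
p,Rm,s=cur();print(s["t"],p.round(4),s["opening"],s["gripper_force"],s["force"].round(1))
R0=Rt(1.771)
A=np.linspace(0,1.658,41)
for k in range(8):
    print(k,A[5*k+5].round(3),[ (R0.T@(bar(a)-bar(A[5*k]))/.2).round(3)[1:].tolist() for a in A[5*k+1:5*k+6]])
E
```

```text
14.725 [0.4994 0.1864 0.4777] 0.017063089409203994 29.99960482120514 [ 0.2  1.3 -0.3]
0 0.207 [[-0.041, -0.003], [-0.083, -0.004], [-0.124, -0.003], [-0.166, -0.001], [-0.207, 0.003]]
1 0.414 [[-0.041, 0.006], [-0.082, 0.013], [-0.122, 0.023], [-0.162, 0.033], [-0.202, 0.046]]
2 0.622 [[-0.039, 0.014], [-0.077, 0.03], [-0.115, 0.047], [-0.152, 0.066], [-0.188, 0.086]]
3 0.829 [[-0.035, 0.022], [-0.07, 0.045], [-0.103, 0.07], [-0.135, 0.096], [-0.166, 0.123]]
4 1.036 [[-0.03, 0.029], [-0.059, 0.058], [-0.086, 0.089], [-0.112, 0.122], [-0.137, 0.155]]
5 1.244 [[-0.023, 0.034], [-0.045, 0.069], [-0.066, 0.105], [-0.085, 0.142], [-0.102, 0.18]]
6 1.451 [[-0.016, 0.038], [-0.03, 0.077], [-0.043, 0.117], [-0.054, 0.157], [-0.063, 0.197]]
7 1.658 [[-0.008, 0.041], [-0.014, 0.082], [-0.018, 0.123], [-0.021, 0.164], [-0.021, 0.206]]
```

arm_command(
  increments=[
    [0, -0.041, -0.003, 0, 0, 0],
    [0, -0.083, -0.004, 0, 0, 0],
    [0, -0.124, -0.003, 0, 0, 0],
    [0, -0.166, -0.001, 0, 0, 0],
    [0, -0.207, 0.003, 0, 0, 0],
  ],
)

```text
t: 15.35
tool_pos: [0.5075, 0.145, 0.4778]
orientation: [-0.309, 3.126, 0.001]
force: [-3.5, 3.4, 4.0]
opening: 0.0168
gripper_force: 30.0
```

arm_command(
  increments=[
    [0, -0.041, 0.006, 0, 0, 0],
    [0, -0.082, 0.013, 0, 0, 0],
    [0, -0.122, 0.023, 0, 0, 0],
    [0, -0.162, 0.033, 0, 0, 0],
    [0, -0.202, 0.046, 0, 0, 0],
  ],
)

```text
t: 15.98
tool_pos: [0.5153, 0.1053, 0.4683]
orientation: [0.309, -3.126, -0.001]
force: [-2.6, 4.9, -1.1]
opening: 0.0169
gripper_force: 30.0
```

arm_command(
  increments=[
    [0, -0.039, 0.014, 0, 0, 0],
    [0, -0.077, 0.03, 0, 0, 0],
    [0, -0.115, 0.047, 0, 0, 0],
    [0, -0.152, 0.066, 0, 0, 0],
    [0, -0.188, 0.086, 0, 0, 0],
  ],
)

```text
t: 16.6
tool_pos: [0.5226, 0.0684, 0.451]
orientation: [0.309, -3.125, -0.0]
force: [-3.7, 2.1, 4.6]
opening: 0.0171
gripper_force: 30.0
```

```bash
python3 - <<'E'
from h import *
p,Rm,s=cur();print(s["t"],p.round(4),s["opening"],s["force"].round(1),s["wrist_torque"].round(2),"expect",(bar(.622)+[0,0,.1685]).round(4))
E
```

```text
16.6 [0.5226 0.0684 0.451 ] 0.017056930190411358 [-3.7  2.1  4.6] [0.88 0.84 0.02] expect [0.5228 0.0696 0.4506]
```

Forces are small and the motion follows the arc, so I'll carry on.

arm_command(
  increments=[
    [0, -0.035, 0.022, 0, 0, 0],
    [0, -0.07, 0.045, 0, 0, 0],
    [0, -0.103, 0.07, 0, 0, 0],
    [0, -0.135, 0.096, 0, 0, 0],
    [0, -0.166, 0.123, 0, 0, 0],
  ],
)

```text
t: 17.23
tool_pos: [0.529, 0.036, 0.4261]
orientation: [0.309, -3.125, -0.001]
force: [-4.1, 3.6, 3.5]
opening: 0.0169
gripper_force: 30.0
```

arm_command(
  increments=[
    [0, -0.03, 0.029, 0, 0, 0],
    [0, -0.059, 0.058, 0, 0, 0],
    [0, -0.086, 0.089, 0, 0, 0],
    [0, -0.112, 0.122, 0, 0, 0],
    [0, -0.137, 0.155, 0, 0, 0],
  ],
)

```text
t: 17.85
tool_pos: [0.5342, 0.0092, 0.3949]
orientation: [0.309, -3.125, -0.001]
force: [-4.4, 5.0, 4.4]
opening: 0.0172
gripper_force: 30.0
```

arm_command(
  increments=[
    [0, -0.023, 0.034, 0, 0, 0],
    [0, -0.045, 0.069, 0, 0, 0],
    [0, -0.066, 0.105, 0, 0, 0],
    [0, -0.085, 0.142, 0, 0, 0],
    [0, -0.102, 0.18, 0, 0, 0],
  ],
)

```text
t: 18.48
tool_pos: [0.5382, -0.0107, 0.359]
orientation: [0.309, -3.125, -0.001]
force: [-5.2, 4.9, 4.5]
opening: 0.0171
gripper_force: 30.0
```

```bash
python3 - <<'E'
from h import *
from plant import *
p,Rm,s=cur();print(s["t"],p.round(4),s["opening"],s["force"].round(1),s["wrist_torque"].round(2),"expect",(bar(1.244)+[0,0,.1685]).round(4))
b=read_camera("side");np.savez("side2.npz",**b);a=read_camera("scene")
x=cv2.resize(a["image"][130:240,245:345,::-1],(400,440),interpolation=cv2.INTER_CUBIC);y=cv2.resize(b["image"][110:270,150:250,::-1],(400,640),interpolation=cv2.INTER_CUBIC)[100:540]
cv2.imwrite("pics/v4.png",np.hstack([x,y]))
for A in(1.0,1.1,1.2,1.3):
  q=proj(b,bar(A,.075))[0];r=proj(b,bar(A,0))[0];print(A,[(400+(v[0]-150+.5)*4).round() for v in(q,r)],[((v[1]-110+.5)*4-100).round() for v in(q,r)])
E
```

```text
18.475 [ 0.5382 -0.0107  0.359 ] 0.0171114148778817 [-5.2  4.9  4.5] [1.28 0.98 0.02] expect [ 0.539 -0.01   0.359]
1.0 [np.float64(801.0), np.float64(723.0)] [np.float64(133.0), np.float64(183.0)]
1.1 [np.float64(815.0), np.float64(738.0)] [np.float64(161.0), np.float64(212.0)]
1.2 [np.float64(827.0), np.float64(751.0)] [np.float64(189.0), np.float64(241.0)]
1.3 [np.float64(836.0), np.float64(762.0)] [np.float64(217.0), np.float64(270.0)]
```

View pics/v4.png

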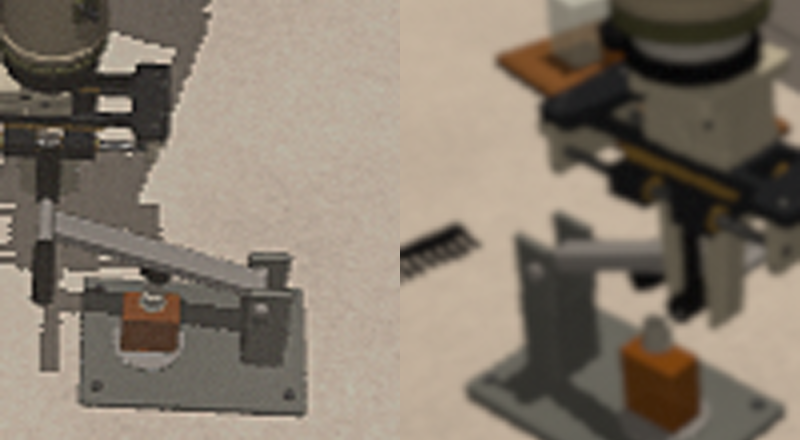

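Mid-stroke, the lever is about 70° down, gripped at the sleeve, with the pad at (155,272) closing on the cap and the bottle upright at (150,320). I'll go on to the stop.

arm_command(
  increments=[
    [0, -0.016, 0.038, 0, 0, 0],
    [0, -0.03, 0.077, 0, 0, 0],
    [0, -0.043, 0.117, 0, 0, 0],
    [0, -0.054, 0.157, 0, 0, 0],
    [0, -0.063, 0.197, 0, 0, 0],
  ],
)

```text
t: 19.2
tool_pos: [0.5406, -0.0227, 0.3198]
orientation: [0.309, -3.124, -0.001]
force: [-6.0, 5.7, 5.9]
opening: 0.0171
gripper_force: 30.0
```

arm_command(
  increments=[
    [0, -0.008, 0.041, 0, 0, 0],
    [0, -0.014, 0.082, 0, 0, 0],
    [0, -0.018, 0.123, 0, 0, 0],
    [0, -0.021, 0.164, 0, 0, 0],
    [0, -0.021, 0.206, 0, 0, 0],
  ],
)

```text
t: 19.82
tool_pos: [0.5415, -0.027, 0.2793]
orientation: [0.309, -3.125, -0.0]
force: [-9.7, 3.5, 13.0]
opening: 0.0168
gripper_force: 30.0
```

```bash
python3 - <<'E'
from h import *
from plant import *
p,Rm,s=cur();print(s["t"],p.round(4),s["opening"],s["force"].round(1),s["wrist_torque"].round(2),"expect",(bar(1.658)+[0,0,.1685]).round(4))
E
```

```text
19.825 [ 0.5415 -0.027   0.2793] 0.016804389649627254 [-9.7  3.5 13. ] [ 1.    1.61 -0.07] expect [ 0.5423 -0.0265  0.2785]
```

arm_command(
  increments=[
    [0, 0, 0.005, 0, 0, 0],
    [0, 0, 0.01, 0, 0, 0],
    [0, 0, 0.015, 0, 0, 0],
    [0, 0, 0.02, 0, 0, 0],
    [0, 0, 0.02, 0, 0, 0],
  ],
)

```text
t: 20.45
tool_pos: [0.5415, -0.027, 0.2756]
orientation: [0.309, -3.125, -0.0]
force: [-9.4, 3.2, 11.4]
opening: 0.0171
gripper_force: 30.0
```

arm_command(
  increments=[
    [0, 0, 0.005, 0, 0, 0],
    [0, 0, 0.01, 0, 0, 0],
    [0, 0, 0.015, 0, 0, 0],
    [0, 0, 0.02, 0, 0, 0],
    [0, 0, 0.02, 0, 0, 0],
  ],
)

```text
t: 21.08
tool_pos: [0.5416, -0.027, 0.2735]
orientation: [0.309, -3.125, 0.0]
force: [-17.9, 5.5, 27.7]
opening: 0.0173
gripper_force: 30.0
```

```bash
python3 - <<'E'
from h import *
from plant import *
p,Rm,s=cur();print(s["t"],p.round(4),s["opening"],s["force"].round(1),s["wrist_torque"].round(2))
b=read_camera("side");np.savez("side3.npz",**b);a=read_camera("scene");np.savez("scene3.npz",**a)
x=cv2.resize(a["image"][155:240,245:335,::-1],(450,425),interpolation=cv2.INTER_CUBIC);y=cv2.resize(b["image"][180:265,170:240,::-1],(350,425),interpolation=cv2.INTER_CUBIC)
cv2.imwrite("pics/v5.png",np.hstack([x,y]))
for A in(1.55,1.6,1.658):
  print(A,[((proj(a,bar(A,d))[0]-[245,155]+.5)*5).round() for d in(0,.075)],[((proj(b,bar(A,d))[0]-[170,180]+.5)*5+[450,0]).round() for d in(-.075,0)])
E
```

```text
21.075 [ 0.5416 -0.027   0.2735] 0.017335840985487794 [-17.9   5.5  27.7] [ 1.13  3.05 -0.1 ]
1.55 [array([ 33., 203.]), array([ 28., 298.])] [array([722., 276.]), array([822., 200.])]
1.6 [array([ 32., 211.]), array([ 26., 306.])] [array([724., 293.]), array([823., 216.])]
1.658 [array([ 31., 220.]), array([ 26., 315.])] [array([726., 312.]), array([824., 235.])]
```

View pics/v5.png

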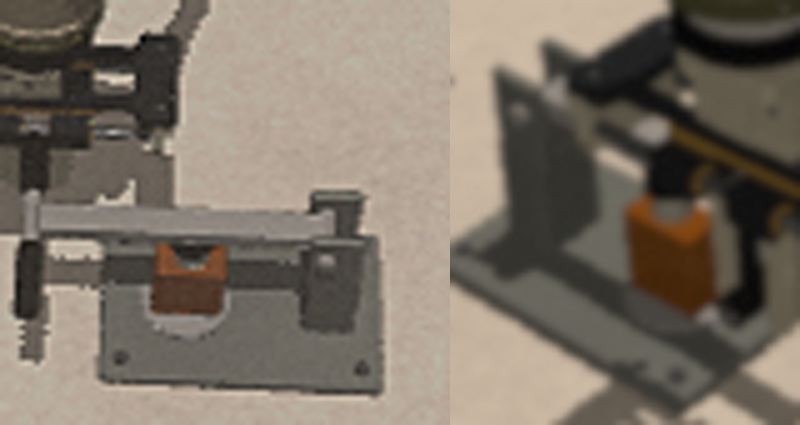

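The lever is at its stop: the force jumped to 28 N and the bar at (30,219) matches 1.658 rad. The cap is pressed under the pad and the bottle is upright at (188,280). I'll hold for a moment, then ease it back along the same arc.

arm_command(
  increments=[
    [0, 0, 0, 0, 0, 0],
    [0, 0, 0, 0, 0, 0],
    [0, 0, 0, 0, 0, 0],
    [0, 0, 0, 0, 0, 0],
    [0, 0, 0, 0, 0, 0],
  ],
)

```text
t: 21.8
tool_pos: [0.5416, -0.027, 0.2735]
orientation: [0.309, -3.125, 0.0]
force: [-17.9, 5.3, 27.9]
opening: 0.0176
gripper_force: 30.0
```

arm_command(
  increments=[
    [0, 0, -0.005, 0, 0, 0],
    [0, 0, -0.01, 0, 0, 0],
    [0, 0, -0.015, 0, 0, 0],
    [0, 0, -0.02, 0, 0, 0],
    [0, 0, -0.025, 0, 0, 0],
  ],
)

```text
t: 22.42
tool_pos: [0.5415, -0.027, 0.2759]
orientation: [0.309, -3.125, -0.0]
force: [-6.0, 4.2, 5.3]
opening: 0.0174
gripper_force: 30.0
```

arm_command(
  increments=[
    [0, 0, -0.042, 0, 0, 0],
    [0, 0.003, -0.083, 0, 0, 0],
    [0, 0.007, -0.124, 0, 0, 0],
    [0, 0.013, -0.165, 0, 0, 0],
    [0, 0.021, -0.206, 0, 0, 0],
  ],
)

```text
t: 23.05
tool_pos: [0.5407, -0.0225, 0.3169]
orientation: [0.309, -3.125, -0.001]
force: [-3.3, 6.9, 0.5]
opening: 0.0172
gripper_force: 30.0
```

arm_command(
  increments=[
    [0, 0.009, -0.04, 0, 0, 0],
    [0, 0.02, -0.08, 0, 0, 0],
    [0, 0.033, -0.12, 0, 0, 0],
    [0, 0.047, -0.159, 0, 0, 0],
    [0, 0.063, -0.197, 0, 0, 0],
  ],
)

```text
t: 23.68
tool_pos: [0.5381, -0.0094, 0.3556]
orientation: [0.31, -3.124, -0.004]
force: [-2.1, 12.0, -3.6]
opening: 0.0171
gripper_force: 30.0
```

```bash
python3 - <<'E'
from h import *
p,Rm,s=cur();print(s["t"],p.round(4),s["opening"],s["force"].round(1),s["wrist_torque"].round(2),"expect",(bar(1.244)+[0,0,.1685]).round(4))
E
```

```text
23.675 [ 0.5381 -0.0094  0.3556] 0.017143557686291926 [-2.1 12.  -3.6] [1.47 0.18 0.02] expect [ 0.539 -0.01   0.359]
```

arm_command(
  increments=[
    [0, 0.017, -0.038, 0, 0, 0],
    [0, 0.036, -0.075, 0, 0, 0],
    [0, 0.057, -0.111, 0, 0, 0],
    [0, 0.079, -0.146, 0, 0, 0],
    [0, 0.102, -0.18, 0, 0, 0],
  ],
)

```text
t: 24.3
tool_pos: [0.5341, 0.0117, 0.3902]
orientation: [0.312, -3.123, -0.007]
force: [1.3, 17.3, -11.7]
opening: 0.0172
gripper_force: 30.0
```

arm_command(
  increments=[
    [0, 0.025, -0.033, 0, 0, 0],
    [0, 0.051, -0.066, 0, 0, 0],
    [0, 0.078, -0.097, 0, 0, 0],
    [0, 0.107, -0.126, 0, 0, 0],
    [0, 0.137, -0.155, 0, 0, 0],
  ],
)

```text
t: 24.92
tool_pos: [0.5288, 0.0386, 0.4202]
orientation: [0.312, -3.122, -0.007]
force: [4.2, 17.5, -18.1]
opening: 0.0173
gripper_force: 30.0
```

arm_command(
  increments=[
    [0, 0.031, -0.027, 0, 0, 0],
    [0, 0.063, -0.053, 0, 0, 0],
    [0, 0.096, -0.078, 0, 0, 0],
    [0, 0.131, -0.101, 0, 0, 0],
    [0, 0.166, -0.123, 0, 0, 0],
  ],
)

```text
t: 25.55
tool_pos: [0.5226, 0.0703, 0.4449]
orientation: [0.311, -3.123, -0.004]
force: [3.8, 12.8, -16.7]
opening: 0.0173
gripper_force: 30.0
```

arm_command(
  increments=[
    [0, 0.036, -0.02, 0, 0, 0],
    [0, 0.073, -0.039, 0, 0, 0],
    [0, 0.111, -0.056, 0, 0, 0],
    [0, 0.149, -0.072, 0, 0, 0],
    [0, 0.188, -0.086, 0, 0, 0],
  ],
)

```text
t: 26.18
tool_pos: [0.5155, 0.1061, 0.463]
orientation: [0.309, -3.124, 0.0]
force: [2.2, 3.5, -8.1]
opening: 0.0172
gripper_force: 30.0
```

```bash
python3 - <<'E'
from h import *
p,Rm,s=cur();print(s["t"],p.round(4),s["opening"],s["force"].round(1),s["wrist_torque"].round(2),"expect",(bar(.414)+[0,0,.1685]).round(4))
E
```

```text
26.175 [0.5155 0.1061 0.463 ] 0.017167307085459473 [ 2.2  3.5 -8.1] [ 0.47 -0.62  0.01] expect [0.5153 0.1065 0.4679]
```

arm_command(
  increments=[
    [0, 0.04, -0.013, 0, 0, 0],
    [0, 0.08, -0.023, 0, 0, 0],
    [0, 0.12, -0.033, 0, 0, 0],
    [0, 0.161, -0.04, 0, 0, 0],
    [0, 0.202, -0.046, 0, 0, 0],
  ],
)

```text
t: 26.8
tool_pos: [0.5075, 0.146, 0.4741]
orientation: [0.309, -3.126, 0.001]
force: [1.5, 1.3, -11.5]
opening: 0.0173
gripper_force: 30.0
```

arm_command(
  increments=[
    [0, 0.041, -0.004, 0, 0, 0],
    [0, 0.083, -0.006, 0, 0, 0],
    [0, 0.124, -0.007, 0, 0, 0],
    [0, 0.16, -0.006, 0, 0, 0],
    [0, 0.195, -0.003, 0, 0, 0],
  ],
)

```text
t: 27.42
tool_pos: [0.4998, 0.1844, 0.4758]
orientation: [-0.309, 3.125, 0.0]
force: [-2.4, -0.4, 3.5]
opening: 0.0166
gripper_force: 30.0
```

```bash
python3 - <<'E'
from h import *
p,Rm,s=cur();print(s["t"],p.round(4),s["opening"],s["force"].round(1),s["wrist_torque"].round(2),"expect",(bar(0)+[0,0,.1685]).round(4))
E
```

```text
27.425 [0.4998 0.1844 0.4758] 0.016634815269759507 [-2.4 -0.4  3.5] [-0.52  0.41  0.06] expect [0.4991 0.1865 0.4777]
```

arm_command(
  increments=[
    [0, 0.005, 0, 0, 0, 0],
    [0, 0.01, 0, 0, 0, 0],
    [0, 0.01, 0, 0, 0, 0],
    [0, 0.01, 0, 0, 0, 0],
    [0, 0.01, 0, 0, 0, 0],
  ],
)

```text
t: 28.05
tool_pos: [0.4996, 0.1859, 0.4756]
orientation: [-0.309, 3.125, 0.001]
force: [-3.1, 0.7, 5.9]
opening: 0.0171
gripper_force: 30.0
```

arm_command(
  increments=[
    [0, 0, 0, 0, 0, 0],
    [0, 0, 0, 0, 0, 0],
    [0, 0, 0, 0, 0, 0],
    [0, 0, 0, 0, 0, 0],
    [0, 0, 0, 0, 0, 0],
  ],
  fingers=-1,
)

```text
t: 28.68
tool_pos: [0.4996, 0.1859, 0.4747]
orientation: [0.309, -3.126, 0.0]
force: [0.3, 0.0, 0.2]
opening: 0.0626
gripper_force: 0.0
```

arm_command(
  increments=[
    [0, 0, -0.05, 0, 0, 0],
    [0, 0, -0.15, 0, 0, 0],
    [0, 0, -0.3, 0, 0, 0],
    [0, 0, -0.45, 0, 0, 0],
    [0, 0, -0.6, 0, 0, 0],
  ],
)

```text
t: 29.3
tool_pos: [0.4992, 0.1858, 0.5977]
orientation: [-0.309, 3.124, 0.001]
force: [0.7, -0.2, -0.1]
opening: 0.0931
gripper_force: 0.0
```

arm_command(
  increments=[
    [0, 0, 0, 0, 0, 0],
    [0, 0, 0, 0, 0, 0],
    [0, 0, 0, 0, 0, 0],
    [0, 0, 0, 0, 0, 0],
    [0, 0, 0, 0, 0, 0],
  ],
)

```text
t: 29.92
tool_pos: [0.4996, 0.1859, 0.5942]
orientation: [0.309, -3.125, 0.0]
force: [-0.4, 0.9, -0.2]
opening: 0.0932
gripper_force: 0.0
```

```bash
python3 - <<'E'
from h import *
from plant import *
p,Rm,s=cur();print(s["t"],p.round(4),s["opening"],s["force"].round(1))
b=read_camera("side");a=read_camera("scene");o=load("scene1")["image"]
f=lambda i:cv2.resize(i[150:240,250:335,::-1],(400,424),interpolation=cv2.INTER_CUBIC)
cv2.imwrite("pics/v6.png",np.hstack([f(a["image"]),cv2.resize(b["image"][105:275,140:220,::-1],(200,424),interpolation=cv2.INTER_CUBIC),f(o)[:,100:300]]))
for n,(x0,y0,x1,y1) in dict(comb=(355,190,385,245),deo=(195,155,215,190),cup=(143,165,175,202)).items():
    print(n,np.abs(a["image"][y0:y1,x0:x1].astype(int)-load("scene0")["image"][y0:y1,x0:x1]).mean())
E
```

```text
29.925 [0.4996 0.1859 0.5942] 0.09322588896227015 [-0.4  0.9 -0.2]
comb 3.183838383838384
deo 3.394761904761905
cup 3.3043355855855854
```

View pics/v6.png

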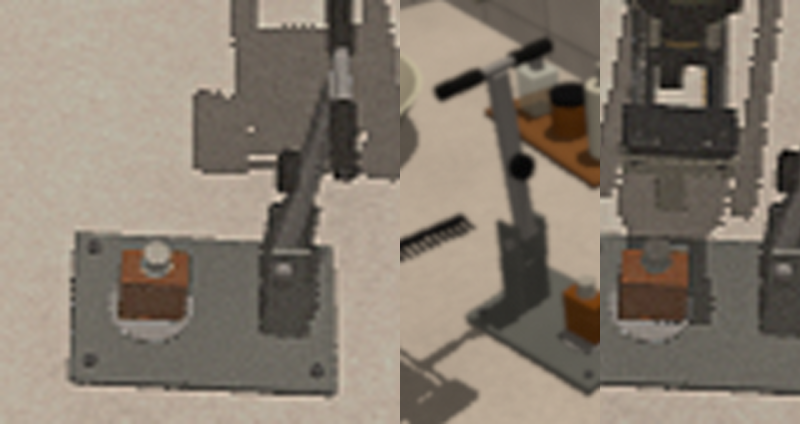

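The lever is back up with its bar at (340,75). The bottle stands unmoved at (155,285) with its cap on, the bystanders are unchanged, and the robot is clear. I'm handing the job in.

```bash
python3 -c "
from plant import *
print(close_job())"
```

```text
the job is handed in; nothing more can be done
None
```

The job is handed in; no verdict came back. The bottle stands on the bed, the lever went to its stop, was held and eased back up, and the comb, deodorant and cup look unmoved; I did not measure how far the cap went down.

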